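Level the table griddle and bed it down

TASK

Get the table griddle level for making pancakes: first push its heat slider fully to off, then stand the spirit level on the cooking plate, lengthwise and near the middle, and let go of it. Turn the knob of the screw foot at the griddle's right end until the bubble rests between the two rings, then press the level steadily and moderately down onto the plate with the fingers, and finish while still pressing, the bubble still between the rings. Leave the tub, the bottle, the jar and the cup where they are.

Things in the scene. Friction and masses are not known exactly. Their poses are not given: they have to be found in the camera images.
- griddle_plate: Table griddle, fixed for this job: steel housing 180 deep x 300 long x 44 high, dark flat cooking plate 133x290 on top with 4 mm rims left, right and back, 36 mm wide control strip along the front edge, two rubber feet at the left end, one screw foot at the right end. Origin: on the washer top midway between the left feet (tilt line), 130 mm left of the griddle's middle; axes as plate_centre.
- plate_centre (a point): Middle of the cooking plate's top surface, 50 mm above the washer top. y axis: along the griddle's length towards the left feet, away from the screw foot; x: towards the back; z: square to the plate. It tilts with the plate; at the start the screw-foot end is low by under 1 degree.
- heat_slider (a joint): Heat slider on the control strip, in m: 0 = off (left end stop, towards +y of plate_centre, at the short end of the row of ticks), 0.06 = hottest (right end stop). Stays where left; moves with about 2 N.
- heat_grip (a point): Point in the slider's grip, a black upright fin 18 (across the strip) x 11 (along the track) x 24 high; this point lies 16 mm above the strip, 8 mm below the fin's top, 62 mm above the washer top. It slides along the griddle's y axis. The strip is 5 mm lower than the plate.
- foot_grip (a point): On the vertical axis of the screw foot's round black fluted knob, 40 diameter, 72 to 98 mm above the washer top; this point is 86 mm up. The knob turns (0.08 N m, stays where left) but does not rise; the lug below it, top 43 mm up, climbs the thread. Clockwise from above raises the right end; 1 rad shifts the bubble 5 mm; 1.0 to 2.4 rad is needed. Axis 35 mm beyond the housing's end.
- level: Loose spirit level: aluminium bar 200 long x 22 wide x 40 high, 0.2 to 0.36 kg, black end caps, with a 52 mm vial in the middle of its top, closed over flush with the top. Origin: centre of the underside; x along the bar, z up. At the start it stands upright on the washer top in front of the griddle, roughly parallel to it.
- bubble (a joint): Place of the bubble in the vial, m along the level's x from the middle; 0 = centred. It floats to the higher end, 0.8 mm for each 0.001 rad of tilt, at most 14 mm, and settles in about 1 s. The bubble is 16 mm long and the two black rings are 22 mm apart, so it lies between them within 3 mm of 0.
- white_tub: white plastic food tub with snap lid, 132x150x108 mm; bystander standing on the washer top; origin under its middle.
- lemon_bottle: yellow squeeze bottle, 60x59x180 mm; bystander standing on the washer top; origin under its middle.
- empty_jar: empty clear glass bottle-jar, 88x88x138 mm; bystander standing on the washer top; origin under its middle.
- small_cup: small white coffee cup standing upside down, 63x88x51 mm; bystander standing on the washer top; origin under its middle.

How it is judged:
By the outcome, as a careful person would: the job done as asked, in the order asked, and still so for the second after the job is handed in, while the arm keeps its last pose, push and grip.
It also fails if it takes over 70 s, if anything falls off the work surface, if the arm or the gripper's body presses on something with over 40 N, if the wrist force passes 120 N, or if a joint passes its speed limit or range.

ROBOT

A 6-joint arm with a two-finger parallel gripper is mounted at the origin on a cart in front of the work surface, level with it; the furniture and walls round the work are solid. World frame = base frame: x ahead of the robot, y to its left, z up, the work surface at z = 0. Lengths are in m, angles in degrees, forces in N, time in s.
With the tool pointing down it reaches from about 0.375 to 0.9 m from the base axis. Payload 3.1 kg.
Tool frame: the origin (TCP) lies at the very end of the fingers, on their centre line; the grasp point (between the pads) lies 19 mm behind it; z points along the fingers, y is the line along which they close (so a half turn about z gives the same grasp; the last joint's range is limited). The gripper opens to 87 mm and grips with 3 to 60 N. Pads are 19 mm wide; open, the fingers measure 117 mm over their backs; the gripper's body (75 mm by 190 mm) begins 51 mm behind the grasp point.
Start: joints at [55.491, 30.224, 82.088, -0, 67.689, -10.227], TCP at [0.257, 0.57, 0.223] pointing down, gripper open.
Joint ranges: [-176.69, 176.69], [-43.24, 126.21], [12.49, 139.97], [-82, 262], [0, 151.66], [-163.58, 163.58]. Speed limits (degrees/s): [159.86, 159.86, 180, 180, 180, 180].

INTERFACE

Orientations are given as a 3x3 rotation matrix whose columns are the frame's x, y, z axes.
In Python, from rig import bot gives the robot as it stands.
- The arm moves only by the tool move_arm, never from a script. Its argument "increments" is a list of rows, each an object with "xyz": the shift along the tool's x, y, z in mm, a list of three; "roll": the turn about the tool's z in rad; "grip": the opening in per cent of the stroke, from 0 (shut) to 100 (fully open). A call has 1 to 5 rows; each row shifts and turns the commanded pose from where the row before left it, along the tool's axes as they then stand; what a row does not reach is not made up. A row lasts 1/12 s, in which the tool goes at most 41.7 mm and 7.16 degrees, less where a joint would pass 70% of its speed; a pose out of reach is approached as far as the arm can. A call is refused whole if a number of a shift passes 41.7 or a number of a turn 0.125, either way. A call with a gripper value outside its range is refused whole. The fingers move at their own pace and stop on an object; the grip force is fixed at half the most. Time passes only in rows, so rows that do not move let the fingers close. It gives the time, the measured TCP pose, the force, the opening and the grip force at its end, in the units of the state.
- bot.read_state(): the state, without advancing time (a new reading comes with each control period).
- bot.capture(name): name is "scene" or "top" or "wrist"; returns (picture, depth): 420x560x3 uint8, red, green, blue; 420x560 float32, m along the optical axis (not along the pixel's ray), 0 where there is no reading.
- bot.camera_model(name): a dict with "intrinsics" (3x3 intrinsics, pixels), "rvec" (rotation vector, rad) and "tvec" (3), from world to camera coordinates, as OpenCV has them; the wrist camera has in their place "tool_from_camera" (4x4, takes a point from camera to tool coordinates, whose origin is the TCP and whose axes are the flange's). Camera axes: x right, y down, z forward; pixel columns grow to the right and rows downward; lengths in m; the calibration is good to about 2 mm. A picture is of the moment at which its call begins: read the wrist's pose just before it. camera_model takes no time and is no camera call.
- bot.hand_in(): hands the job in; it is judged then, once.
Trained networks look in the newest picture that a camera, given by its name, has taken for a name from the list of things; names that differ only in an ending like _2 or _b are one class to them, and where a whole thing is asked for, a point or a joint stands for the part that bears it (a point fixed in the world has none). Each returns a list of dicts, best first, with "conf" (0 to 1); they miss things now and then, are a little off and sometimes report something else, mostly with a low value. They report only what shows in the picture. A call takes as long as a camera call.
- bot.spot_in(label, camera): "at" ([x, y, z] in m, in the coordinates of the camera as it stood for that picture, good to about 4 mm: the middle of the surface that is visible of it).
- bot.trace(label, camera): "mask" (420x560 bool, what is visible of it).
The state is a dict: "time_s": time; "joint_positions": joint angles; "qvel": joint speeds; "tau": joint torques, N m; "position": TCP position; "tcp_rot": TCP orientation; "force": force on the tool from outside, world axes, zero at the start; "moment": the same for the moment, N m; "opening": opening from 0.0 (shut) to 1.0 (fully open); "grasp_force": force on a finger pad.
Only numpy, scipy, OpenCV 4.12 (cv2) and the standard library are available. Lean on these libraries where they do the work, as an engineer would, in place of code of your own. Each camera call takes 0.05 s, during which the arm holds its last target. There are 200 camera calls.

## Working session

There is one attempt and no reset: what is moved stays moved. The work goes in short steps, Python scripts to look and compute and a tool call to move; the robot and the scene stay as the last step left them, time stands still between calls to the robot, and variables do not carry over. Pictures are saved under pics/ and viewed, at most 10 in all, crops included, and the job is handed in when it is done.

Besides the shell and the picture viewer there is one more tool, called after "Request:" as a command line: name --argument value ..., lists and objects as JSON in quotes. move_arm: Moves the arm, as the interface text tells. Its arguments: {"type":"object","properties":{"increments":{"type":"array"}},"required":["increments"]}

```bash
mkdir -p pics; ls
cat > h.py <<'E'
import numpy as np, cv2
from rig import bot
def w_from_cam(name, st=None):
    m=bot.camera_model(name)
    if name=="wrist":
        T=np.eye(4);T[:3,:3]=np.array(st["tcp_rot"]);T[:3,3]=st["position"]
        return T@np.array(m["tool_from_camera"])
    R,_=cv2.Rodrigues(np.array(m["rvec"],float));T=np.eye(4);T[:3,:3]=R.T;T[:3,3]=-R.T@np.array(m["tvec"],float).ravel();return T
def cloud(name,depth,T):
    K=np.array(bot.camera_model(name)["intrinsics"]);v,u=np.indices(depth.shape)
    P=np.stack([(u-K[0,2])/K[0,0]*depth,(v-K[1,2])/K[1,1]*depth,depth],-1)
    return P@T[:3,:3].T+T[:3,3]
def save(n,p,s=1): cv2.imwrite(f"pics/{n}.png",cv2.resize(p[...,::-1],None,fx=s,fy=s))
E
python3 - <<'E'
from h import *
np.set_printoptions(precision=4,suppress=True)
print(bot.read_state()["tcp_rot"],bot.read_state()["force"])
ps=[]
for c in ("scene","top"):
    p,d=bot.capture(c); ps.append(p); T=w_from_cam(c); C=cloud(c,d,T)
    print(c,T[:3,3],T[:3,2])
    for l in ("heat_grip","foot_grip","level","griddle_plate","white_tub","lemon_bottle","empty_jar","small_cup"):
        r=bot.spot_in(l,c)[:2]; t=bot.trace(l,c)
        for q in r: print(l,round(q["conf"],2),T[:3,:3]@np.array(q["at"])+T[:3,3])
        if t:
            m=t[0]["mask"]&(d>0); 
            if m.sum()>5: print("   mask",m.sum(),np.percentile(C[m],[3,50,97],axis=0).round(4).tolist())
save("a",np.vstack(ps)[:, :],0.714)
E
```

```text
pics
[[-0.9115  0.4113 -0.0012]
 [ 0.4113  0.9115 -0.0018]
 [ 0.0004 -0.0022 -1.    ]] [ 0.4027 -0.3241 -0.3984]
scene [ 0.0802 -0.3776  0.6538] [ 0.5816  0.4683 -0.6652]
heat_grip 0.58 [0.5389 0.0256 0.0521]
   mask 101 [[0.5286, 0.0182, 0.0461], [0.5353, 0.0239, 0.0553], [0.5461, 0.0373, 0.069]]
foot_grip 0.64 [ 0.5846 -0.2213  0.0886]
foot_grip 0.22 [ 0.7653 -0.0256  0.0917]
   mask 440 [[0.5698, -0.2339, 0.0394], [0.5829, -0.2168, 0.0943], [0.6067, -0.1982, 0.0987]]
level 0.87 [ 0.4309 -0.0097  0.0331]
   mask 1524 [[0.4269, -0.0943, 0.0027], [0.4322, -0.0089, 0.0341], [0.4506, 0.0963, 0.0409]]
griddle_plate 0.74 [ 0.5846 -0.0611  0.0491]
griddle_plate 0.27 [ 0.7698 -0.1423  0.0775]
   mask 8502 [[0.5099, -0.1846, 0.0286], [0.5847, -0.0574, 0.0463], [0.685, 0.1047, 0.0509]]
   mask 2706 [[0.7277, 0.0765, 0.0148], [0.7597, 0.1293, 0.1045], [0.8471, 0.2103, 0.1086]]
lemon_bottle 0.86 [ 0.7644 -0.03    0.0912]
   mask 1197 [[0.7526, -0.0458, 0.0096], [0.763, -0.0269, 0.0906], [0.7866, 0.0008, 0.1713]]
empty_jar 0.73 [ 0.7697 -0.1407  0.0785]
empty_jar 0.57 [ 0.5829 -0.0624  0.0453]

[... 579 characters left out ...]
6 [[0.4274, -0.086, 0.0137], [0.4398, 0.0109, 0.0389], [0.45, 0.1005, 0.0439]]
   mask 8533 [[0.5172, -0.1708, 0.0375], [0.5994, -0.0291, 0.047], [0.6846, 0.1107, 0.0533]]
white_tub 0.72 [0.7889 0.1485 0.1049]
   mask 3301 [[0.7286, 0.0823, 0.1018], [0.7889, 0.1503, 0.1065], [0.8497, 0.2193, 0.1111]]
lemon_bottle 0.84 [ 0.7689 -0.014   0.1199]
   mask 640 [[0.7507, -0.0391, 0.0176], [0.767, -0.0129, 0.1206], [0.7994, 0.0109, 0.1785]]
empty_jar 0.58 [ 0.7808 -0.1299  0.0864]
   mask 1133 [[0.7511, -0.164, 0.0031], [0.7808, -0.1272, 0.0877], [0.831, -0.0895, 0.1379]]
small_cup 0.83 [0.3798 0.2247 0.0443]
   mask 539 [[0.3483, 0.1945, 0.0041], [0.3779, 0.2197, 0.0411], [0.3995, 0.2634, 0.0532]]
```

View pics/a.png

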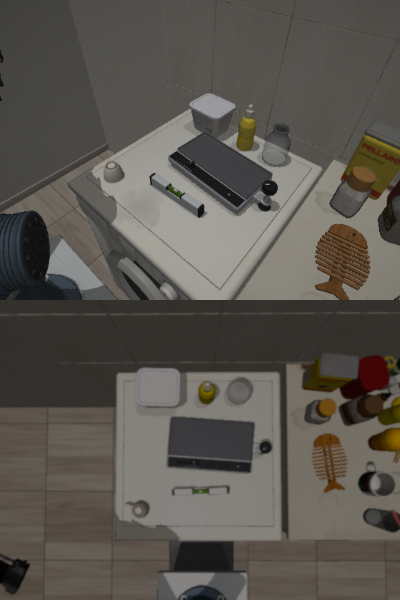

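```bash
cat > fk.py <<'E'
from h import *
np.set_printoptions(precision=4,suppress=True)
ps=[]
p,d=bot.capture("top"); T=w_from_cam("top"); C=cloud("top",d,T)
# griddle axis from plate mask in top
for l in("griddle_plate","level"):
    for t in bot.trace(l,"top")[:1]:
        m=t["mask"]&(d>0); P=C[m]; P=P[abs(P[:,2]-np.median(P[:,2]))<.008]
        c,s,a=cv2.minAreaRect(P[:,:2].astype(np.float32)*1000); print(l,c,s,a,t["conf"])
        (mu,ev)=cv2.PCACompute(P[:,:2].astype(np.float32),None); print(mu,ev[0])
E
python3 fk.py
```

```text
griddle_plate (600.9812622070312, -27.327850341796875) (296.60150146484375, 177.44699096679688) 85.81427764892578 0.61
[[ 0.6017 -0.0276]] [0.0608 0.9981]
level (438.5540466308594, 6.041404724121094) (20.63513946533203, 195.05410766601562) 1.1322451829910278 0.88
[[0.4385 0.0059]] [-0.0202  0.9998]
```

```bash
cat > plan.py <<'E'
from h import *
import json,sys
def plan(wps,st=None,mx=40):
    """wps: list of (x,y,z mm, tool-y yaw deg or None, grip, speed mm/row)"""
    st=st or bot.read_state(); R=np.array(st["tcp_rot"]); p=np.array(st["position"])*1000
    for x,y,z,yaw,g,sp in wps:
        tgt=np.array([x,y,z]); cur=np.degrees(np.arctan2(R[1,1],R[0,1]))
        roll=0 if yaw is None else -np.radians(yaw-cur)
        n=max(1,int(np.ceil(max(np.linalg.norm(tgt-p)/sp,abs(roll)/.122))))
        p0=p.copy(); out=[]; r0=0
        for i in range(1,n+1):
            s=np.round(R.T@(p0+(tgt-p0)*i/n-p)).astype(int); dr=round(roll*i/n-r0,3); r0+=dr
            out.append({"xyz":s.tolist(),"roll":dr,"grip":g})
            p=p+R@s; R=R@cv2.Rodrigues(np.array([0,0,dr]))[0]
        for i in range(0,n,5): print(json.dumps(out[i:i+5]).replace(" ",""))
        print("->",p.round(1))
def stat():
    s=bot.read_state(); print(round(s["time_s"],2),np.array(s["position"]).round(4),"F",np.array(s["force"]).round(1),"op",round(s["opening"],3),"gf",round(s["grasp_force"],1),"yaw",np.degrees(np.arctan2(s["tcp_rot"][1][1],s["tcp_rot"][0][1])).round(2),"J",np.array(s["joint_positions"]).round(0)); return s
E
python3 - <<'E'
from plan import *
stat()
plan([(480,0,223,-4.2,0,40)])
E
```

```text
1.85 [0.257  0.5697 0.2226] F [ 0.8 -0.8  1.1] op 0.997 gf 0.0 yaw 65.72 J [ 55.  30.  82.   0.  68. -10.]
[{"xyz":[-27,-27,0],"roll":0.076,"grip":0},{"xyz":[-30,-24,0],"roll":0.077,"grip":0},{"xyz":[-31,-23,0],"roll":0.076,"grip":0},{"xyz":[-32,-19,0],"roll":0.076,"grip":0},{"xyz":[-35,-18,0],"roll":0.076,"grip":0}]
[{"xyz":[-35,-14,0],"roll":0.077,"grip":0},{"xyz":[-36,-12,0],"roll":0.076,"grip":0},{"xyz":[-37,-9,0],"roll":0.076,"grip":0},{"xyz":[-38,-6,0],"roll":0.076,"grip":0},{"xyz":[-38,-4,0],"roll":0.077,"grip":0}]
[{"xyz":[-38,0,0],"roll":0.076,"grip":0},{"xyz":[-39,2,0],"roll":0.076,"grip":0},{"xyz":[-37,6,0],"roll":0.076,"grip":0},{"xyz":[-38,8,0],"roll":0.077,"grip":0},{"xyz":[-36,11,0],"roll":0.076,"grip":0}]
[{"xyz":[-36,14,0],"roll":0.076,"grip":0}]
-> [4.801e+02 1.000e-01 2.225e+02]
```

Request:
move_arm --increments '[{"xyz":[-27,-27,0],"roll":0.076,"grip":0},{"xyz":[-30,-24,0],"roll":0.077,"grip":0},{"xyz":[-31,-23,0],"roll":0.076,"grip":0},{"xyz":[-32,-19,0],"roll":0.076,"grip":0},{"xyz":[-35,-18,0],"roll":0.076,"grip":0}]'

```text
time_s: 2.27
position: [0.3271, 0.3899, 0.2227]
tcp_rot: [[-0.691, 0.723, 0.001], [0.723, 0.691, 0.0], [-0.0, 0.001, -1.0]]
force: [1.0, 0.6, -0.5]
opening: 0.705
grasp_force: 0.0
```

Request:
move_arm --increments '[{"xyz":[-35,-14,0],"roll":0.077,"grip":0},{"xyz":[-36,-12,0],"roll":0.076,"grip":0},{"xyz":[-37,-9,0],"roll":0.076,"grip":0},{"xyz":[-38,-6,0],"roll":0.076,"grip":0},{"xyz":[-38,-4,0],"roll":0.077,"grip":0}]'

```text
time_s: 2.68
position: [0.3967, 0.2121, 0.2229]
tcp_rot: [[-0.371, 0.928, 0.001], [0.928, 0.371, 0.0], [-0.0, 0.001, -1.0]]
force: [0.4, 0.7, -0.3]
opening: 0.325
grasp_force: 0.0
```

Request:
move_arm --increments '[{"xyz":[-38,0,0],"roll":0.076,"grip":0},{"xyz":[-39,2,0],"roll":0.076,"grip":0},{"xyz":[-37,6,0],"roll":0.076,"grip":0},{"xyz":[-38,8,0],"roll":0.077,"grip":0},{"xyz":[-36,11,0],"roll":0.076,"grip":0}]'

```text
time_s: 3.1
position: [0.4666, 0.034, 0.2229]
tcp_rot: [[0.001, 1.0, 0.001], [1.0, -0.001, -0.0], [-0.0, 0.001, -1.0]]
force: [0.4, 0.6, 0.0]
opening: 0.018
grasp_force: 0.0
```

Request:
move_arm --increments '[{"xyz":[-36,14,0],"roll":0.076,"grip":0},{"xyz":[0,0,0],"roll":0,"grip":0}]'

```text
time_s: 3.27
position: [0.4846, -0.0064, 0.2233]
tcp_rot: [[0.081, 0.997, 0.006], [0.997, -0.081, -0.004], [-0.003, 0.006, -1.0]]
force: [0.2, 0.5, 0.1]
opening: 0.007
grasp_force: 0.0
```

```bash
cat > look.py <<'E'
from plan import *
import sys
def look(name,labels,view=True,s=1):
    st=stat(); p,d=bot.capture("wrist"); T=w_from_cam("wrist",st); C=cloud("wrist",d,T)
    for l in labels:
        for q in bot.spot_in(l,"wrist")[:1]: print(l,round(q["conf"],2),(T[:3,:3]@np.array(q["at"])+T[:3,3]).round(4))
        for t in bot.trace(l,"wrist")[:1]:
            m=t["mask"]&(d>0); P=C[m]
            if m.sum()>20: print("  mask",m.sum(),np.percentile(P,[3,50,97],axis=0).round(4).tolist())
            z=np.percentile(P[:,2],90); Q=P[abs(P[:,2]-z)<.004]
            r=cv2.minAreaRect(Q[:,:2].astype(np.float32)*1000); print("  top z",z.round(4),"rect",np.round(r[0],1),np.round(r[1],1),round(r[2],1),"px",np.argwhere(m).mean(0).round())
    save(name,p,s); np.savez(f"pics/{name}.npz",p=p,d=d,C=C); return p,d,C
E
python3 - <<'E'
from look import *
look("w1",["heat_grip","level","griddle_plate","foot_grip"])
E
```

```text
3.27 [ 0.4846 -0.0064  0.2233] F [0.2 0.5 0.1] op 0.007 gf 0.0 yaw -4.66 J [-14.  19. 102.  -0.  58.  -9.]
heat_grip 0.88 [0.5365 0.0321 0.0614]
  mask 525 [[0.5294, 0.0175, 0.0443], [0.538, 0.0306, 0.0537], [0.5484, 0.0396, 0.0698]]
  top z 0.0691 rect [538.6  28.8] [10.4 18.1] 85.0 px [150. 333.]
level 0.82 [0.4413 0.028  0.0376]
  mask 4434 [[0.4291, -0.0702, 0.0068], [0.4423, 0.0255, 0.0392], [0.4527, 0.1013, 0.041]]
  top z 0.0405 rect [440.1  14.8] [ 22.2 182.1] 1.5 px [162. 236.]
griddle_plate 0.56 [0.6077 0.023  0.046 ]
  mask 40553 [[0.5226, -0.1066, 0.0416], [0.6119, 0.0235, 0.0481], [0.6907, 0.1122, 0.0526]]
  top z 0.0502 rect [604.7 -30. ] [293.2 175.1] 85.8 px [153. 405.]
```

View pics/w1.png

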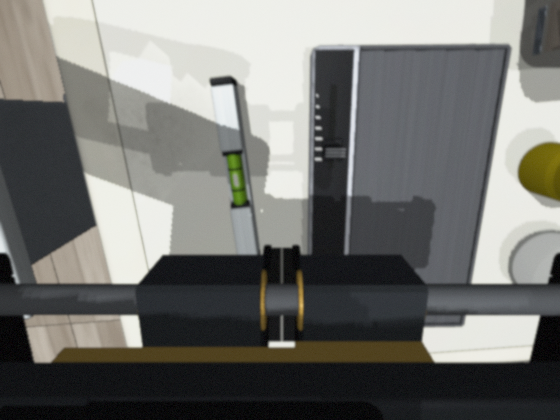

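Run:
```python
from plan import *
plan([(536,-4,100,-4.2,0,40),(536,-4,55,None,0,20),(540,50,55,None,0,8),(541,64,55,None,0,4)])
```

```text
[{"xyz":[0,14,31],"roll":0.001,"grip":0},{"xyz":[-1,14,30],"roll":0.0,"grip":0},{"xyz":[0,14,31],"roll":0.001,"grip":0},{"xyz":[0,15,31],"roll":0.001,"grip":0}]
-> [536.4  -3.8  99.6]
[{"xyz":[0,0,15],"roll":0.0,"grip":0},{"xyz":[0,0,15],"roll":0.0,"grip":0},{"xyz":[0,0,15],"roll":0.0,"grip":0}]
-> [536.4  -3.8  54.6]
[{"xyz":[8,0,0],"roll":0.0,"grip":0},{"xyz":[7,0,0],"roll":0.0,"grip":0},{"xyz":[8,0,0],"roll":0.0,"grip":0},{"xyz":[8,0,0],"roll":0.0,"grip":0},{"xyz":[7,0,0],"roll":0.0,"grip":0}]
[{"xyz":[8,0,0],"roll":0.0,"grip":0},{"xyz":[8,0,0],"roll":0.0,"grip":0}]
-> [540.4  50.1  54.6]
[{"xyz":[3,0,0],"roll":0.0,"grip":0},{"xyz":[4,0,0],"roll":0.0,"grip":0},{"xyz":[3,0,0],"roll":0.0,"grip":0},{"xyz":[4,0,0],"roll":0.0,"grip":0}]
-> [541.4  64.1  54.6]
```

Request:
move_arm --increments '[{"xyz":[0,14,31],"roll":0,"grip":0},{"xyz":[0,14,30],"roll":0,"grip":0},{"xyz":[0,14,31],"roll":0,"grip":0},{"xyz":[0,14,31],"roll":0,"grip":0},{"xyz":[0,0,0],"roll":0,"grip":0}]'

```text
time_s: 4.13
position: [0.535, -0.0031, 0.0935]
tcp_rot: [[0.072, 0.997, -0.008], [0.997, -0.072, 0.002], [0.001, -0.009, -1.0]]
force: [-0.5, 1.0, 0.8]
opening: 0.003
grasp_force: 0.0
```

Request:
move_arm --increments '[{"xyz":[0,0,0],"roll":0,"grip":0}]'

```text
time_s: 4.22
position: [0.5347, -0.0031, 0.0977]
tcp_rot: [[0.072, 0.997, -0.005], [0.997, -0.072, 0.001], [0.001, -0.005, -1.0]]
force: [0.0, 0.3, 0.2]
opening: 0.005
grasp_force: 0.0
```

Request:
move_arm --increments '[{"xyz":[0,0,15],"roll":0,"grip":0},{"xyz":[0,0,15],"roll":0,"grip":0},{"xyz":[0,0,12],"roll":0,"grip":0},{"xyz":[0,0,2],"roll":0,"grip":0},{"xyz":[0,0,0],"roll":0,"grip":0}]'

```text
time_s: 4.63
position: [0.5359, -0.0037, 0.0571]
tcp_rot: [[0.072, 0.997, 0.001], [0.997, -0.072, -0.0], [-0.0, 0.001, -1.0]]
force: [0.2, -0.3, -0.2]
opening: 0.01
grasp_force: 0.0
```

Request:
move_arm --increments '[{"xyz":[6,0,0],"roll":0,"grip":0},{"xyz":[6,0,0],"roll":0,"grip":0},{"xyz":[6,0,0],"roll":0,"grip":0},{"xyz":[6,0,0],"roll":0,"grip":0},{"xyz":[6,0,0],"roll":0,"grip":0}]'

```text
time_s: 5.05
position: [0.5388, 0.0263, 0.0563]
tcp_rot: [[0.072, 0.997, 0.002], [0.997, -0.072, -0.001], [-0.001, 0.002, -1.0]]
force: [-0.2, -3.0, 2.3]
opening: 0.007
grasp_force: 1.1
```

Request:
move_arm --increments '[{"xyz":[6,0,0],"roll":0,"grip":0},{"xyz":[6,0,0],"roll":0,"grip":0},{"xyz":[4,0,0],"roll":0,"grip":0},{"xyz":[4,0,0],"roll":0,"grip":0},{"xyz":[0,0,0],"roll":0,"grip":0}]'

```text
time_s: 5.47
position: [0.5395, 0.0468, 0.0554]
tcp_rot: [[0.072, 0.997, -0.0], [0.997, -0.072, 0.001], [0.001, -0.0, -1.0]]
force: [-0.2, -0.9, 0.3]
opening: 0.003
grasp_force: 0.0
```

Run:
```python
from look import *
look("w2",["heat_grip"])
```

```text
5.47 [0.5395 0.0468 0.0554] F [-0.2 -0.9  0.3] op 0.003 gf 0.0 yaw -4.15 J [ -7.  38. 102.   0.  40.  -3.]
heat_grip 0.97 [0.54   0.0694 0.0635]
```

Request:
move_arm --increments '[{"xyz":[4,0,0],"roll":0,"grip":0},{"xyz":[4,0,0],"roll":0,"grip":0},{"xyz":[3,0,0],"roll":0,"grip":0},{"xyz":[0,0,0],"roll":0,"grip":0}]'

```text
time_s: 5.95
position: [0.5399, 0.0574, 0.0554]
tcp_rot: [[0.073, 0.997, -0.001], [0.997, -0.073, 0.0], [0.0, -0.001, -1.0]]
force: [-0.4, -0.3, -0.4]
opening: 0.002
grasp_force: 0.2
```

Request:
move_arm --increments '[{"xyz":[2,0,0],"roll":0,"grip":0},{"xyz":[2,0,0],"roll":0,"grip":0},{"xyz":[0,0,0],"roll":0,"grip":0}]'

```text
time_s: 6.2
position: [0.5404, 0.0612, 0.0555]
tcp_rot: [[0.073, 0.997, -0.001], [0.997, -0.073, 0.0], [0.0, -0.001, -1.0]]
force: [-1.4, -1.7, -0.8]
opening: 0.004
grasp_force: 0.4
```

Request:
move_arm --increments '[{"xyz":[2,0,0],"roll":0,"grip":0},{"xyz":[2,0,0],"roll":0,"grip":0},{"xyz":[0,0,0],"roll":0,"grip":0}]'

```text
time_s: 6.45
position: [0.5407, 0.0633, 0.0555]
tcp_rot: [[0.071, 0.997, -0.001], [0.997, -0.071, -0.003], [-0.003, -0.001, -1.0]]
force: [-2.7, -8.3, 0.4]
opening: 0.003
grasp_force: 4.2
```

Request:
move_arm --increments '[{"xyz":[2,0,0],"roll":0,"grip":0},{"xyz":[0,0,0],"roll":0,"grip":0}]'

```text
time_s: 6.62
position: [0.5407, 0.0635, 0.0556]
tcp_rot: [[0.069, 0.998, -0.002], [0.998, -0.069, -0.006], [-0.006, -0.001, -1.0]]
force: [-2.6, -15.5, 1.0]
opening: 0.004
grasp_force: 7.5
```

Request:
move_arm --increments '[{"xyz":[-10,0,0],"roll":0,"grip":0},{"xyz":[-4,0,-20],"roll":0,"grip":20},{"xyz":[0,-10,-30],"roll":0,"grip":45},{"xyz":[-10,-30,-25],"roll":0,"grip":60},{"xyz":[-20,-30,0],"roll":0,"grip":60}]'

```text
time_s: 7.03
position: [0.4724, 0.0285, 0.1344]
tcp_rot: [[0.071, 0.997, 0.012], [0.997, -0.071, -0.001], [0.0, 0.012, -1.0]]
force: [0.1, -1.4, -0.2]
opening: 0.219
grasp_force: 0.0
```

Request:
move_arm --increments '[{"xyz":[-20,-25,0],"roll":0,"grip":60},{"xyz":[0,0,0],"roll":0,"grip":60},{"xyz":[0,0,0],"roll":0,"grip":60}]'

```text
time_s: 7.28
position: [0.4412, 0.0097, 0.131]
tcp_rot: [[0.076, 0.997, 0.001], [0.997, -0.076, 0.001], [0.001, 0.001, -1.0]]
force: [0.9, -0.3, -0.2]
opening: 0.448
grasp_force: 0.0
```

Run:
```python
from look import *
look("w3",["level","heat_grip"])
plan([(440,12,100,1.3,60,30),(440,12,18,None,60,20)])
```

```text
7.28 [0.4412 0.0097 0.131 ] F [ 0.9 -0.3 -0.2] op 0.448 gf 0.0 yaw -4.33 J [-13.  25. 113.   0.  41.  -9.]
level 0.69 [0.4402 0.0364 0.0382]
  mask 6174 [[0.4286, -0.0869, 0.0256], [0.4399, 0.0335, 0.0394], [0.4508, 0.1015, 0.0409]]
  top z 0.0405 rect [440.3   5.7] [ 22.1 199.9] 1.6 px [189. 277.]
heat_grip 0.89 [0.5418 0.0776 0.0581]
  mask 1154 [[0.5328, 0.0699, 0.0478], [0.5395, 0.0798, 0.0568], [0.5506, 0.0898, 0.0703]]
  top z 0.0698 rect [541.8  79.4] [10.4 17.6] 85.6 px [109. 423.]
[{"xyz":[1,-2,15],"roll":-0.048,"grip":60},{"xyz":[1,-1,16],"roll":-0.047,"grip":60}]
-> [440.5  12.3  99.5]
[{"xyz":[0,0,16],"roll":0.0,"grip":60},{"xyz":[0,0,17],"roll":0.0,"grip":60},{"xyz":[0,0,16],"roll":0.0,"grip":60},{"xyz":[0,0,16],"roll":0.0,"grip":60},{"xyz":[0,-1,17],"roll":0.0,"grip":60}]
-> [439.6  12.3  17.5]
```

View pics/w3.png

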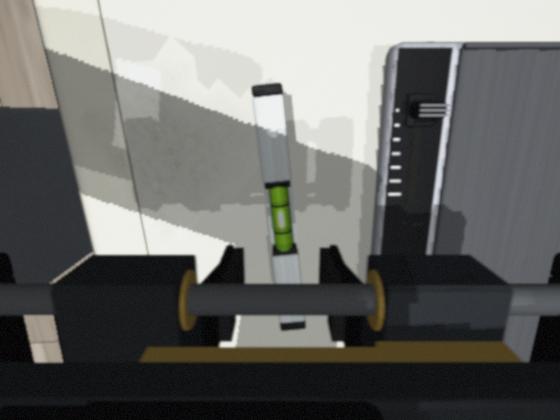

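Request:
move_arm --increments '[{"xyz":[-2,-1,15],"roll":-0.05,"grip":60},{"xyz":[-2,0,20],"roll":-0.05,"grip":60},{"xyz":[0,0,22],"roll":0,"grip":60},{"xyz":[0,0,22],"roll":0,"grip":60},{"xyz":[0,0,20],"roll":0,"grip":60}]'

```text
time_s: 7.95
position: [0.4417, 0.0063, 0.0302]
tcp_rot: [[-0.028, 1.0, 0.001], [1.0, 0.028, -0.0], [-0.0, 0.001, -1.0]]
force: [0.6, -0.2, 0.1]
opening: 0.601
grasp_force: 0.0
```

Request:
move_arm --increments '[{"xyz":[0,0,16],"roll":0,"grip":60},{"xyz":[0,0,3],"roll":0,"grip":60},{"xyz":[0,0,0],"roll":0,"grip":60}]'

```text
time_s: 8.2
position: [0.4405, 0.0064, 0.0113]
tcp_rot: [[-0.028, 1.0, -0.002], [1.0, 0.028, 0.001], [0.001, -0.002, -1.0]]
force: [0.8, 0.6, 0.4]
opening: 0.602
grasp_force: 0.0
```

Request:
move_arm --increments '[{"xyz":[0,0,0],"roll":0,"grip":0},{"xyz":[0,0,0],"roll":0,"grip":0},{"xyz":[0,0,0],"roll":0,"grip":0},{"xyz":[0,0,0],"roll":0,"grip":0},{"xyz":[0,0,0],"roll":0,"grip":0}]'

```text
time_s: 8.62
position: [0.441, 0.0059, 0.0132]
tcp_rot: [[-0.027, 1.0, 0.002], [1.0, 0.027, -0.0], [-0.0, 0.002, -1.0]]
force: [0.2, -0.4, -0.9]
opening: 0.307
grasp_force: 0.0
```

Request:
move_arm --increments '[{"xyz":[0,0,0],"roll":0,"grip":0},{"xyz":[0,0,0],"roll":0,"grip":0}]'

```text
time_s: 8.78
position: [0.4406, 0.0059, 0.0131]
tcp_rot: [[-0.027, 1.0, 0.0], [1.0, 0.027, -0.0], [-0.0, 0.0, -1.0]]
force: [-1.0, 0.3, 6.2]
opening: 0.251
grasp_force: 30.0
```

Run:
```python
from plan import *
plan([(441,6,100,None,0,30),(540,-15,115,-1.5,0,30),(615,-28,85,-4.2,0,25),(615,-28,66,None,0,8)])
```

```text
[{"xyz":[0,0,-29],"roll":0.0,"grip":0},{"xyz":[0,0,-29],"roll":0.0,"grip":0},{"xyz":[0,0,-29],"roll":0.0,"grip":0}]
-> [440.5   6.  100.1]
[{"xyz":[-6,25,-4],"roll":0.013,"grip":0},{"xyz":[-6,25,-3],"roll":0.014,"grip":0},{"xyz":[-5,24,-4],"roll":0.013,"grip":0},{"xyz":[-5,25,-4],"roll":0.013,"grip":0}]
-> [539.7 -15.3 115.1]
[{"xyz":[-3,19,8],"roll":0.012,"grip":0},{"xyz":[-2,19,7],"roll":0.012,"grip":0},{"xyz":[-2,19,8],"roll":0.012,"grip":0},{"xyz":[-2,19,7],"roll":0.011,"grip":0}]
-> [615.2 -27.7  85.2]
[{"xyz":[0,0,6],"roll":0.0,"grip":0},{"xyz":[0,0,7],"roll":0.0,"grip":0},{"xyz":[0,0,6],"roll":0.0,"grip":0}]
-> [615.2 -27.7  66.2]
```

Request:
move_arm --increments '[{"xyz":[0,0,-20],"roll":0,"grip":0},{"xyz":[0,0,-29],"roll":0,"grip":0},{"xyz":[0,0,-29],"roll":0,"grip":0},{"xyz":[0,0,-10],"roll":0,"grip":0}]'

```text
time_s: 9.12
position: [0.4416, 0.0058, 0.1031]
tcp_rot: [[-0.027, 1.0, 0.004], [1.0, 0.027, -0.001], [-0.001, 0.004, -1.0]]
force: [-0.5, -0.2, -2.7]
opening: 0.251
grasp_force: 30.0
```

Request:
move_arm --increments '[{"xyz":[-6,25,-4],"roll":0.013,"grip":0},{"xyz":[-6,25,-3],"roll":0.014,"grip":0},{"xyz":[-5,24,-4],"roll":0.013,"grip":0},{"xyz":[-5,25,-4],"roll":0.013,"grip":0}]'

```text
time_s: 9.45
position: [0.5399, -0.0153, 0.1155]
tcp_rot: [[0.027, 1.0, -0.001], [1.0, -0.027, 0.0], [0.0, -0.001, -1.0]]
force: [0.6, -0.2, -2.9]
opening: 0.254
grasp_force: 30.0
```

Request:
move_arm --increments '[{"xyz":[-3,19,8],"roll":0.012,"grip":0},{"xyz":[-2,19,7],"roll":0.012,"grip":0},{"xyz":[-2,19,8],"roll":0.012,"grip":0},{"xyz":[-2,19,7],"roll":0.011,"grip":0},{"xyz":[0,0,0],"roll":0,"grip":0}]'

```text
time_s: 9.87
position: [0.6186, -0.0287, 0.0838]
tcp_rot: [[0.074, 0.997, 0.003], [0.997, -0.074, -0.001], [-0.0, 0.003, -1.0]]
force: [1.0, -0.7, -2.9]
opening: 0.249
grasp_force: 30.0
```

Request:
move_arm --increments '[{"xyz":[0,0,6],"roll":0,"grip":0},{"xyz":[0,0,6],"roll":0,"grip":0},{"xyz":[0,0,4],"roll":0,"grip":0},{"xyz":[0,0,0],"roll":0,"grip":0}]'

```text
time_s: 10.2
position: [0.6131, -0.0272, 0.0681]
tcp_rot: [[0.073, 0.997, -0.004], [0.997, -0.073, 0.001], [0.001, -0.004, -1.0]]
force: [-0.6, -0.1, -2.3]
opening: 0.252
grasp_force: 30.0
```

Request:
move_arm --increments '[{"xyz":[0,0,2],"roll":0,"grip":0},{"xyz":[0,0,1],"roll":0,"grip":0},{"xyz":[0,0,0],"roll":0,"grip":0}]'

```text
time_s: 10.45
position: [0.615, -0.0276, 0.0666]
tcp_rot: [[0.073, 0.997, -0.0], [0.997, -0.073, 0.0], [0.0, -0.0, -1.0]]
force: [-0.3, 0.1, -2.8]
opening: 0.251
grasp_force: 30.0
```

Request:
move_arm --increments '[{"xyz":[0,0,1],"roll":0,"grip":0},{"xyz":[0,0,0],"roll":0,"grip":0}]'

```text
time_s: 10.62
position: [0.6153, -0.0277, 0.0657]
tcp_rot: [[0.073, 0.997, 0.0], [0.997, -0.073, -0.0], [-0.0, 0.0, -1.0]]
force: [0.1, 0.3, -3.2]
opening: 0.254
grasp_force: 30.0
```

Request:
move_arm --increments '[{"xyz":[0,0,1],"roll":0,"grip":0},{"xyz":[0,0,0],"roll":0,"grip":0}]'

```text
time_s: 10.78
position: [0.6153, -0.0277, 0.0645]
tcp_rot: [[0.073, 0.997, 0.0], [0.997, -0.073, -0.0], [-0.0, 0.0, -1.0]]
force: [0.2, -0.3, -3.1]
opening: 0.25
grasp_force: 30.0
```

Request:
move_arm --increments '[{"xyz":[0,0,1],"roll":0,"grip":0},{"xyz":[0,0,0],"roll":0,"grip":0}]'

```text
time_s: 10.95
position: [0.6152, -0.0277, 0.0634]
tcp_rot: [[0.073, 0.997, -0.0], [0.997, -0.073, 0.0], [-0.0, -0.0, -1.0]]
force: [-0.2, -0.5, -2.7]
opening: 0.252
grasp_force: 30.0
```

Request:
move_arm --increments '[{"xyz":[0,0,1],"roll":0,"grip":0},{"xyz":[0,0,0],"roll":0,"grip":0}]'

```text
time_s: 11.12
position: [0.6153, -0.0277, 0.0625]
tcp_rot: [[0.073, 0.997, 0.0], [0.997, -0.073, 0.0], [0.0, 0.0, -1.0]]
force: [-0.6, -0.1, -1.0]
opening: 0.253
grasp_force: 30.0
```

Request:
move_arm --increments '[{"xyz":[0,0,1],"roll":0,"grip":0},{"xyz":[0,0,0],"roll":0,"grip":30},{"xyz":[0,0,0],"roll":0,"grip":40},{"xyz":[0,0,0],"roll":0,"grip":60},{"xyz":[0,0,0],"roll":0,"grip":60}]'

```text
time_s: 11.53
position: [0.6155, -0.0277, 0.0618]
tcp_rot: [[0.073, 0.997, 0.001], [0.997, -0.073, -0.0], [-0.0, 0.001, -1.0]]
force: [0.7, 0.3, 0.7]
opening: 0.448
grasp_force: 0.0
```

Request:
move_arm --increments '[{"xyz":[0,0,-20],"roll":0,"grip":60},{"xyz":[0,0,-25],"roll":0,"grip":60},{"xyz":[0,0,-25],"roll":0,"grip":60},{"xyz":[-20,0,-25],"roll":0,"grip":70},{"xyz":[-40,0,0],"roll":0,"grip":70}]'

```text
time_s: 11.95
position: [0.6143, -0.0849, 0.1621]
tcp_rot: [[0.067, 0.998, 0.01], [0.998, -0.067, -0.001], [-0.001, 0.01, -1.0]]
force: [1.2, -0.3, 0.2]
opening: 0.662
grasp_force: 0.0
```

Request:
move_arm --increments '[{"xyz":[-25,0,0],"roll":0,"grip":70},{"xyz":[0,0,0],"roll":0,"grip":70},{"xyz":[0,0,0],"roll":0,"grip":70}]'

```text
time_s: 12.2
position: [0.609, -0.1137, 0.1568]
tcp_rot: [[0.076, 0.997, 0.0], [0.997, -0.076, 0.0], [0.0, 0.0, -1.0]]
force: [0.4, -0.4, -0.7]
opening: 0.697
grasp_force: 0.0
```

Run:
```python
from look import *
p,d,C=look("w4",["level","bubble","foot_grip","griddle_plate"])
```

```text
12.2 [ 0.609  -0.1137  0.1568] F [ 0.4 -0.4 -0.7] op 0.697 gf 0.0 yaw -4.35 J [-21.  34.  86.   0.  59. -17.]
level 0.75 [ 0.5916 -0.0495  0.0464]
  mask 7758 [[0.6018, -0.1212, 0.0742], [0.6146, -0.0401, 0.0872], [0.6271, 0.0227, 0.0894]]
  top z 0.0888 rect [614.1 -50.6] [154.1  22. ] 85.8 px [116. 281.]
  mask 11312 [[0.7522, -0.1504, 0.0116], [0.768, -0.1158, 0.0849], [0.795, -0.0899, 0.122]]
  top z 0.1121 rect [ 777.6 -131.2] [19.  50.5] 0.2 px [208. 503.]
foot_grip 0.69 [ 0.5931 -0.2005  0.0981]
  mask 1420 [[0.5732, -0.2099, 0.0773], [0.592, -0.1992, 0.0936], [0.6093, -0.193, 0.0984]]
  top z 0.0979 rect [ 591.1 -201.4] [16.3 36.9] 86.3 px [332. 268.]
griddle_plate 0.84 [ 0.5887 -0.0495  0.0461]
  mask 52770 [[0.5195, -0.1673, 0.0414], [0.593, -0.0499, 0.0471], [0.6864, 0.0343, 0.0503]]
  top z 0.0491 rect [601.9 -68.8] [216.6 174.5] 85.8 px [132. 267.]
```

View pics/w4.png

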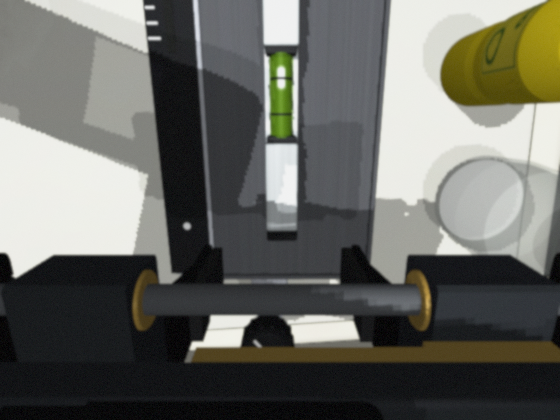

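Run:
```python
from plan import *
a=np.load("pics/w4.npz"); p=a["p"]; c=p[35:150,240:325]; save("w4c",c,5)
print(p[44:140,281].tolist()[::3])
plan([(589,-212,157,-4.2,80,40),(589,-212,68,None,80,20)])
```

```text
[[173, 178, 180], [59, 61, 64], [63, 68, 62], [99, 132, 51], [105, 144, 47], [114, 157, 50], [115, 157, 51], [158, 193, 110], [235, 238, 233], [240, 241, 241], [240, 241, 240], [156, 157, 157], [231, 232, 231], [241, 241, 242], [237, 239, 236], [160, 192, 118], [116, 158, 54], [110, 153, 44], [112, 155, 48], [109, 154, 47], [112, 155, 46], [111, 154, 47], [112, 154, 48], [82, 107, 49], [103, 140, 47], [111, 154, 48], [111, 154, 47], [109, 153, 44], [109, 152, 44], [109, 151, 42], [104, 146, 43], [87, 116, 51]]
[{"xyz":[-34,-4,0],"roll":0.0,"grip":80},{"xyz":[-34,-5,0],"roll":0.001,"grip":80},{"xyz":[-34,-4,-1],"roll":0.0,"grip":80}]
-> [ 588.7 -212.4  157.4]
[{"xyz":[0,0,18],"roll":0.0,"grip":80},{"xyz":[0,0,18],"roll":0.0,"grip":80},{"xyz":[0,0,18],"roll":0.0,"grip":80},{"xyz":[0,0,18],"roll":0.0,"grip":80},{"xyz":[0,0,17],"roll":0.0,"grip":80}]
-> [ 588.7 -212.4   68.4]
```

View pics/w4c.png

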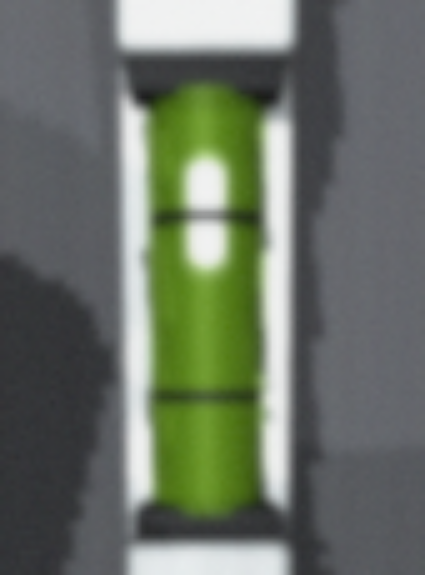

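Request:
move_arm --increments '[{"xyz":[-34,-4,0],"roll":0,"grip":80},{"xyz":[-34,-4,0],"roll":0,"grip":80},{"xyz":[-30,-4,0],"roll":0,"grip":80},{"xyz":[0,0,0],"roll":0,"grip":80}]'

```text
time_s: 12.98
position: [0.5898, -0.2148, 0.1567]
tcp_rot: [[0.077, 0.997, 0.001], [0.997, -0.077, -0.004], [-0.004, 0.002, -1.0]]
force: [0.7, -1.1, 0.1]
opening: 0.792
grasp_force: 0.0
```

Request:
move_arm --increments '[{"xyz":[0,0,18],"roll":0,"grip":80},{"xyz":[0,0,18],"roll":0,"grip":80},{"xyz":[0,0,18],"roll":0,"grip":80},{"xyz":[0,0,18],"roll":0,"grip":80},{"xyz":[0,0,14],"roll":0,"grip":80}]'

```text
time_s: 13.4
position: [0.5895, -0.2083, 0.0691]
tcp_rot: [[0.073, 0.997, -0.001], [0.997, -0.073, 0.001], [0.001, -0.001, -1.0]]
force: [-1.0, -0.5, -0.4]
opening: 0.8
grasp_force: 0.0
```

Request:
move_arm --increments '[{"xyz":[0,0,0],"roll":0,"grip":80},{"xyz":[0,0,0],"roll":0,"grip":80}]'

```text
time_s: 13.57
position: [0.5896, -0.2084, 0.0699]
tcp_rot: [[0.072, 0.997, -0.002], [0.997, -0.072, 0.001], [0.001, -0.002, -1.0]]
force: [0.2, -0.0, 1.6]
opening: 0.799
grasp_force: 0.0
```

Request:
move_arm --increments '[{"xyz":[0,0,0],"roll":0,"grip":0},{"xyz":[0,0,0],"roll":0,"grip":0},{"xyz":[0,0,0],"roll":0,"grip":0},{"xyz":[0,0,0],"roll":0,"grip":0},{"xyz":[0,0,0],"roll":0,"grip":0}]'

```text
time_s: 13.98
position: [0.5903, -0.2094, 0.0713]
tcp_rot: [[0.073, 0.997, 0.001], [0.997, -0.073, -0.001], [-0.001, 0.001, -1.0]]
force: [0.4, -0.2, -1.0]
opening: 0.505
grasp_force: 0.0
```

Request:
move_arm --increments '[{"xyz":[0,0,0],"roll":0,"grip":0},{"xyz":[0,0,0],"roll":0,"grip":0}]'

```text
time_s: 14.15
position: [0.5905, -0.2095, 0.0711]
tcp_rot: [[0.073, 0.997, 0.001], [0.997, -0.073, -0.001], [-0.0, 0.001, -1.0]]
force: [0.7, -0.0, 2.6]
opening: 0.452
grasp_force: 30.0
```

Request:
move_arm --increments '[{"xyz":[0,0,0],"roll":0.1,"grip":0},{"xyz":[0,0,0],"roll":0.1,"grip":0},{"xyz":[0,0,0],"roll":0.1,"grip":0},{"xyz":[0,0,0],"roll":0.1,"grip":0},{"xyz":[0,0,0],"roll":0.1,"grip":0}]'

```text
time_s: 14.57
position: [0.5925, -0.2102, 0.0711]
tcp_rot: [[0.546, 0.838, 0.005], [0.838, -0.546, -0.002], [0.001, 0.006, -1.0]]
force: [4.6, -0.8, -2.3]
opening: 0.449
grasp_force: 30.0
```

Request:
move_arm --increments '[{"xyz":[0,0,0],"roll":0.1,"grip":0},{"xyz":[0,0,0],"roll":0.1,"grip":0},{"xyz":[0,0,0],"roll":0.1,"grip":0},{"xyz":[0,0,0],"roll":0.1,"grip":0},{"xyz":[0,0,0],"roll":0.1,"grip":0}]'

```text
time_s: 14.98
position: [0.5939, -0.2117, 0.0712]
tcp_rot: [[0.881, 0.473, 0.009], [0.473, -0.881, -0.005], [0.005, 0.008, -1.0]]
force: [6.4, -3.8, -2.7]
opening: 0.446
grasp_force: 30.0
```

Request:
move_arm --increments '[{"xyz":[0,0,0],"roll":0.1,"grip":0},{"xyz":[0,0,0],"roll":0.1,"grip":0},{"xyz":[0,0,0],"roll":0.1,"grip":0},{"xyz":[0,0,0],"roll":0.1,"grip":0},{"xyz":[0,0,0],"roll":0.1,"grip":0}]'

```text
time_s: 15.4
position: [0.5945, -0.2137, 0.0712]
tcp_rot: [[1.0, -0.007, 0.01], [-0.007, -1.0, -0.008], [0.01, 0.008, -1.0]]
force: [5.8, -8.8, -6.0]
opening: 0.445
grasp_force: 30.0
```

Request:
move_arm --increments '[{"xyz":[0,0,0],"roll":0.1,"grip":0},{"xyz":[0,0,0],"roll":0.1,"grip":0},{"xyz":[0,0,0],"roll":0.1,"grip":0},{"xyz":[0,0,0],"roll":0.1,"grip":0},{"xyz":[0,0,0],"roll":0.1,"grip":0}]'

```text
time_s: 15.82
position: [0.594, -0.2157, 0.0712]
tcp_rot: [[0.875, -0.484, 0.009], [-0.484, -0.875, -0.011], [0.014, 0.005, -1.0]]
force: [3.3, -12.8, -6.3]
opening: 0.445
grasp_force: 30.0
```

Request:
move_arm --increments '[{"xyz":[0,0,0],"roll":0.1,"grip":0},{"xyz":[0,0,0],"roll":0.1,"grip":0},{"xyz":[0,0,0],"roll":0,"grip":0}]'

```text
time_s: 16.07
position: [0.5935, -0.2164, 0.0712]
tcp_rot: [[0.762, -0.648, 0.009], [-0.648, -0.762, -0.012], [0.014, 0.004, -1.0]]
force: [3.0, -13.6, -6.7]
opening: 0.448
grasp_force: 30.0
```

Run:
```python
from plan import *
stat()
p,d=bot.capture("scene"); P=np.array([.615,-.028,.09]);m=bot.camera_model("scene")
q=cv2.projectPoints(P,np.array(m["rvec"],float),np.array(m["tvec"],float),np.array(m["intrinsics"],float),None)[0].ravel();print(q)
u,v=q.astype(int); save("s5",p[v-45:v+46,u-60:u+61],6)
```

```text
16.07 [ 0.5935 -0.2164  0.0712] F [  3.  -13.6  -6.7] op 0.448 gf 30.0 yaw -130.37 J [-30.  41.  88.  -0.  50. 101.]
[309.65770456 213.14723662]
```

View pics/s5.png

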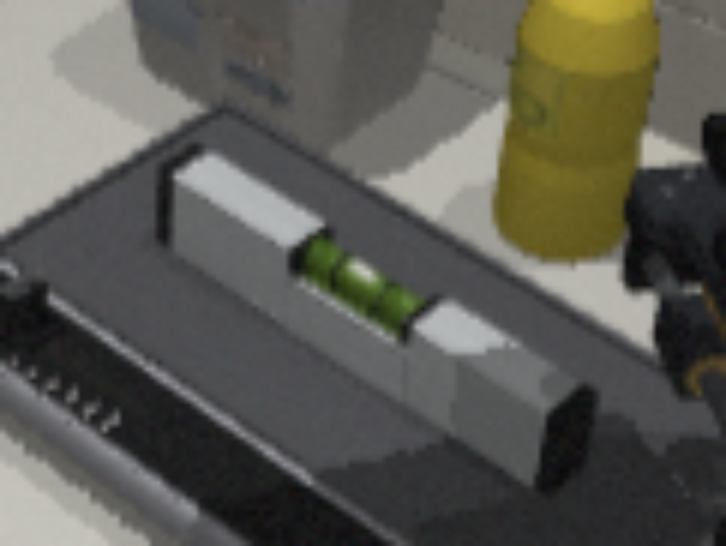

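Request:
move_arm --increments '[{"xyz":[0,0,0],"roll":0,"grip":80},{"xyz":[0,0,0],"roll":0,"grip":80},{"xyz":[0,0,0],"roll":0,"grip":80},{"xyz":[0,0,0],"roll":0,"grip":80},{"xyz":[0,0,-10],"roll":0,"grip":80}]'

```text
time_s: 16.53
position: [0.5882, -0.2078, 0.0789]
tcp_rot: [[0.764, -0.646, -0.005], [-0.646, -0.764, 0.003], [-0.005, 0.001, -1.0]]
force: [0.9, 1.3, -0.2]
opening: 0.733
grasp_force: 0.0
```

Request:
move_arm --increments '[{"xyz":[0,0,-20],"roll":0,"grip":80},{"xyz":[0,0,-30],"roll":0,"grip":80},{"xyz":[0,0,-30],"roll":0,"grip":80},{"xyz":[0,0,0],"roll":-0.12,"grip":60},{"xyz":[0,0,0],"roll":-0.12,"grip":60}]'

```text
time_s: 16.95
position: [0.5916, -0.2095, 0.1642]
tcp_rot: [[0.898, -0.44, 0.005], [-0.44, -0.898, -0.003], [0.006, 0.0, -1.0]]
force: [0.3, -0.4, -0.7]
opening: 0.719
grasp_force: 0.0
```

Request:
move_arm --increments '[{"xyz":[0,0,0],"roll":-0.12,"grip":60},{"xyz":[0,0,0],"roll":-0.12,"grip":60},{"xyz":[0,0,0],"roll":-0.12,"grip":60},{"xyz":[0,0,0],"roll":-0.12,"grip":60},{"xyz":[0,0,0],"roll":-0.12,"grip":60}]'

```text
time_s: 17.37
position: [0.5899, -0.2086, 0.1614]
tcp_rot: [[0.99, 0.144, 0.0], [0.144, -0.99, 0.0], [0.0, -0.0, -1.0]]
force: [-0.0, -0.8, -0.3]
opening: 0.601
grasp_force: 0.0
```

Request:
move_arm --increments '[{"xyz":[0,0,0],"roll":-0.12,"grip":60},{"xyz":[0,0,0],"roll":-0.12,"grip":60},{"xyz":[0,0,0],"roll":-0.12,"grip":60},{"xyz":[0,0,0],"roll":-0.12,"grip":60},{"xyz":[0,0,0],"roll":-0.12,"grip":60}]'

```text
time_s: 17.78
position: [0.5899, -0.2086, 0.1613]
tcp_rot: [[0.735, 0.678, 0.0], [0.678, -0.735, 0.0], [0.0, 0.0, -1.0]]
force: [0.1, -1.5, 0.0]
opening: 0.597
grasp_force: 0.0
```

Request:
move_arm --increments '[{"xyz":[0,0,0],"roll":-0.12,"grip":60},{"xyz":[0,0,0],"roll":-0.12,"grip":60},{"xyz":[0,0,0],"roll":-0.12,"grip":60},{"xyz":[0,0,0],"roll":-0.12,"grip":60},{"xyz":[0,0,0],"roll":-0.12,"grip":60}]'

```text
time_s: 18.2
position: [0.5899, -0.2086, 0.1613]
tcp_rot: [[0.224, 0.974, 0.0], [0.974, -0.224, 0.0], [0.0, 0.0, -1.0]]
force: [0.2, -0.1, -0.7]
opening: 0.599
grasp_force: 0.0
```

Request:
move_arm --increments '[{"xyz":[0,0,0],"roll":-0.12,"grip":60},{"xyz":[30,5,0],"roll":-0.04,"grip":60},{"xyz":[35,5,0],"roll":0,"grip":60},{"xyz":[32,5,0],"roll":0,"grip":60},{"xyz":[0,0,0],"roll":0,"grip":60}]'

```text
time_s: 18.62
position: [0.6133, -0.1076, 0.1613]
tcp_rot: [[0.068, 0.998, -0.0], [0.998, -0.068, 0.003], [0.003, -0.0, -1.0]]
force: [-0.1, -0.3, -0.4]
opening: 0.602
grasp_force: 0.0
```

Request:
move_arm --increments '[{"xyz":[0,0,0],"roll":0,"grip":60},{"xyz":[0,0,0],"roll":0,"grip":60}]'

```text
time_s: 18.78
position: [0.6132, -0.1136, 0.1611]
tcp_rot: [[0.072, 0.997, 0.0], [0.997, -0.072, -0.001], [-0.001, 0.0, -1.0]]
force: [0.1, -0.2, 0.1]
opening: 0.595
grasp_force: 0.0
```

Run:
```python
from look import *
p,d,C=look("w6",["level"])
hsv=cv2.cvtColor(p,cv2.COLOR_RGB2HSV); g=((hsv[...,0]>30)&(hsv[...,0]<55)&(hsv[...,1]>130)).astype(np.uint8)
n,L,s,c=cv2.connectedComponentsWithStats(cv2.morphologyEx(g,cv2.MORPH_CLOSE,np.ones((5,5)))) ; print(s,c)
i=1+np.argmax(s[1:,4]); x,y,w,h=s[i,:4]; save("w6c",p[y-12:y+h+12,x-15:x+w+15],5)
```

```text
18.78 [ 0.6132 -0.1136  0.1611] F [ 0.1 -0.2  0.1] op 0.595 gf 0.0 yaw -4.1 J [-21.  34.  86.  -0.  60. -17.]
level 0.88 [ 0.6157 -0.0367  0.0905]
  mask 7558 [[0.602, -0.1202, 0.0759], [0.6147, -0.0399, 0.0894], [0.6269, 0.0239, 0.0909]]
  top z 0.0905 rect [614.  -49.5] [153.9  21.9] 85.9 px [116. 275.]
[[     0      0    560    420 233276]
 [   522     13      1      1      1]
 [   524     12      1      1      1]
 [   511     14     10     11     23]
 [   505     26      5      6     19]
 [   476     31     19     37    190]
 [   488     49      1      1      1]
 [   265     52     21     85   1454]
 [   486     69     17      5     22]
 [   475     74      9      3     12]
 [   168    142      1      1      1]
 [   184    167      1      1      1]
 [   345    250      2      6      7]
 [     3    256      1      1      1]
 [   209    256      1      1      1]
 [   214    261      1      1      1]
 [   207    263      4      1      4]
 [     5    269      1      1      1]
 [   359    271      8      5     18]
 [   556    271      1      1      1]
 [     4    274      1      1    
[... 5963 characters left out ...]
0e+02]
 [1.92000000e+02 4.10000000e+02]
 [2.55000000e+02 4.10000000e+02]
 [2.91000000e+02 4.11000000e+02]
 [7.10000000e+01 4.14000000e+02]
 [1.21000000e+02 4.15000000e+02]
 [1.46000000e+02 4.14000000e+02]
 [2.04000000e+02 4.14000000e+02]
 [2.39000000e+02 4.15000000e+02]
 [2.88000000e+02 4.15000000e+02]
 [3.08000000e+02 4.14000000e+02]
 [3.25000000e+02 4.14000000e+02]
 [4.40000000e+01 4.18000000e+02]
 [1.49000000e+02 4.16000000e+02]
 [2.46000000e+02 4.18000000e+02]
 [3.22000000e+02 4.16000000e+02]
 [3.55000000e+02 4.18000000e+02]
 [3.63000000e+02 4.18000000e+02]
 [1.93000000e+02 4.18500000e+02]
 [2.57000000e+02 4.18500000e+02]
 [2.71000000e+02 4.18500000e+02]
 [3.72000000e+02 4.18500000e+02]]
```

View pics/w6c.png

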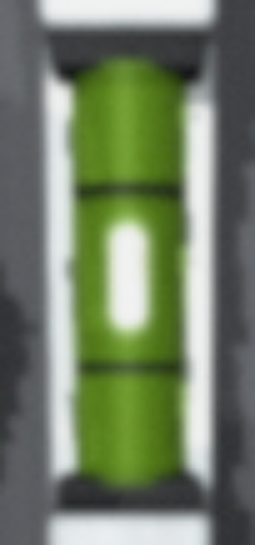

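Run:
```python
from plan import *
plan([(618,17,130,-4.2,0,30),(618,17,100,None,0,10)])
```

```text
[{"xyz":[26,-1,6],"roll":-0.0,"grip":0},{"xyz":[27,-1,6],"roll":-0.0,"grip":0},{"xyz":[26,-1,6],"roll":-0.001,"grip":0},{"xyz":[27,-1,7],"roll":0.0,"grip":0},{"xyz":[26,-1,6],"roll":-0.0,"grip":0}]
-> [617.8  17.  129.7]
[{"xyz":[0,0,10],"roll":0.0,"grip":0},{"xyz":[0,0,10],"roll":0.0,"grip":0},{"xyz":[0,0,10],"roll":0.0,"grip":0}]
-> [617.8  17.   99.7]
```

Request:
move_arm --increments '[{"xyz":[26,-1,6],"roll":0,"grip":0},{"xyz":[27,-1,6],"roll":0,"grip":0},{"xyz":[26,-1,6],"roll":0,"grip":0},{"xyz":[27,-1,7],"roll":0,"grip":0},{"xyz":[26,-1,6],"roll":0,"grip":0}]'

```text
time_s: 19.35
position: [0.6178, 0.0179, 0.1292]
tcp_rot: [[0.075, 0.997, -0.0], [0.997, -0.075, 0.0], [0.0, -0.0, -1.0]]
force: [-0.3, -0.9, -0.5]
opening: 0.306
grasp_force: 0.0
```

Request:
move_arm --increments '[{"xyz":[0,0,0],"roll":0,"grip":0},{"xyz":[0,0,0],"roll":0,"grip":0},{"xyz":[0,0,0],"roll":0,"grip":0},{"xyz":[0,0,0],"roll":0,"grip":0}]'

```text
time_s: 19.68
position: [0.6183, 0.0164, 0.13]
tcp_rot: [[0.075, 0.997, 0.001], [0.997, -0.075, -0.001], [-0.0, 0.001, -1.0]]
force: [0.1, 0.1, -0.4]
opening: 0.036
grasp_force: 0.0
```

Request:
move_arm --increments '[{"xyz":[0,0,10],"roll":0,"grip":0},{"xyz":[0,0,10],"roll":0,"grip":0},{"xyz":[0,0,8],"roll":0,"grip":0},{"xyz":[0,0,3],"roll":0,"grip":0},{"xyz":[0,0,0],"roll":0,"grip":0}]'

```text
time_s: 20.1
position: [0.6166, 0.0179, 0.0968]
tcp_rot: [[0.073, 0.997, -0.003], [0.997, -0.073, 0.0], [0.0, -0.003, -1.0]]
force: [0.0, -1.1, 0.4]
opening: 0.004
grasp_force: 0.0
```

Request:
move_arm --increments '[{"xyz":[0,0,2],"roll":0,"grip":0},{"xyz":[0,0,2],"roll":0,"grip":0},{"xyz":[0,0,0],"roll":0,"grip":0}]'

```text
time_s: 20.35
position: [0.6178, 0.0181, 0.0944]
tcp_rot: [[0.073, 0.997, -0.0], [0.997, -0.073, 0.0], [0.0, -0.0, -1.0]]
force: [-0.1, 0.1, -1.4]
opening: 0.006
grasp_force: 0.0
```

Request:
move_arm --increments '[{"xyz":[0,0,2],"roll":0,"grip":0},{"xyz":[0,0,0],"roll":0,"grip":0}]'

```text
time_s: 20.52
position: [0.6178, 0.0181, 0.0925]
tcp_rot: [[0.073, 0.997, 0.0], [0.997, -0.073, -0.0], [-0.0, 0.0, -1.0]]
force: [0.1, 0.3, -0.2]
opening: 0.009
grasp_force: 0.0
```

Request:
move_arm --increments '[{"xyz":[0,0,1],"roll":0,"grip":0},{"xyz":[0,0,0],"roll":0,"grip":0}]'

```text
time_s: 20.68
position: [0.6178, 0.0181, 0.0915]
tcp_rot: [[0.073, 0.997, 0.0], [0.997, -0.073, -0.0], [-0.0, 0.0, -1.0]]
force: [-0.1, -0.1, 0.1]
opening: 0.004
grasp_force: 0.0
```

Request:
move_arm --increments '[{"xyz":[0,0,1],"roll":0,"grip":0},{"xyz":[0,0,0],"roll":0,"grip":0}]'

```text
time_s: 20.85
position: [0.6177, 0.0181, 0.0905]
tcp_rot: [[0.073, 0.997, -0.0], [0.997, -0.073, -0.0], [-0.0, -0.0, -1.0]]
force: [-0.6, 0.5, -0.4]
opening: 0.005
grasp_force: 0.0
```

Request:
move_arm --increments '[{"xyz":[0,0,1],"roll":0,"grip":0},{"xyz":[0,0,0],"roll":0,"grip":0}]'

```text
time_s: 21.02
position: [0.6178, 0.0181, 0.0904]
tcp_rot: [[0.073, 0.997, 0.0], [0.997, -0.073, -0.0], [-0.0, 0.0, -1.0]]
force: [-1.8, 0.0, 5.1]
opening: 0.005
grasp_force: 2.4
```

Request:
move_arm --increments '[{"xyz":[0,0,1],"roll":0,"grip":0},{"xyz":[0,0,0.5],"roll":0,"grip":0},{"xyz":[0,0,0],"roll":0,"grip":0},{"xyz":[0,0,0],"roll":0,"grip":0}]'

```text
time_s: 21.35
position: [0.6179, 0.0181, 0.0904]
tcp_rot: [[0.073, 0.997, 0.001], [0.997, -0.073, -0.0], [-0.0, 0.001, -1.0]]
force: [-4.3, 0.2, 12.6]
opening: 0.003
grasp_force: 6.1
```

Request:
move_arm --increments '[{"xyz":[0,0,0],"roll":0,"grip":0},{"xyz":[0,0,0],"roll":0,"grip":0},{"xyz":[0,0,0],"roll":0,"grip":0},{"xyz":[0,0,0],"roll":0,"grip":0},{"xyz":[0,0,0],"roll":0,"grip":0}]'

```text
time_s: 21.77
position: [0.6178, 0.0181, 0.0904]
tcp_rot: [[0.073, 0.997, 0.001], [0.997, -0.073, -0.0], [-0.0, 0.001, -1.0]]
force: [-3.9, 0.5, 13.0]
opening: 0.008
grasp_force: 6.1
```

Request:
move_arm --increments '[{"xyz":[0,0,0],"roll":0,"grip":0},{"xyz":[0,0,0],"roll":0,"grip":0},{"xyz":[0,0,0],"roll":0,"grip":0},{"xyz":[0,0,0],"roll":0,"grip":0},{"xyz":[0,0,0],"roll":0,"grip":0}]'

```text
time_s: 22.18
position: [0.6179, 0.0181, 0.0904]
tcp_rot: [[0.073, 0.997, 0.001], [0.997, -0.073, -0.0], [-0.0, 0.001, -1.0]]
force: [-3.7, -0.2, 11.8]
opening: 0.006
grasp_force: 6.1
```

Run:
```python
from plan import *
stat()
p,d=bot.capture("scene"); u,v=309,213; save("s7",p[v-60:v+40,u-65:u+66],6)
```

```text
22.18 [0.6179 0.0181 0.0904] F [-3.7 -0.2 11.8] op 0.006 gf 6.1 yaw -4.17 J [-9. 39. 89. -0. 51. -4.]
```

View pics/s7.png

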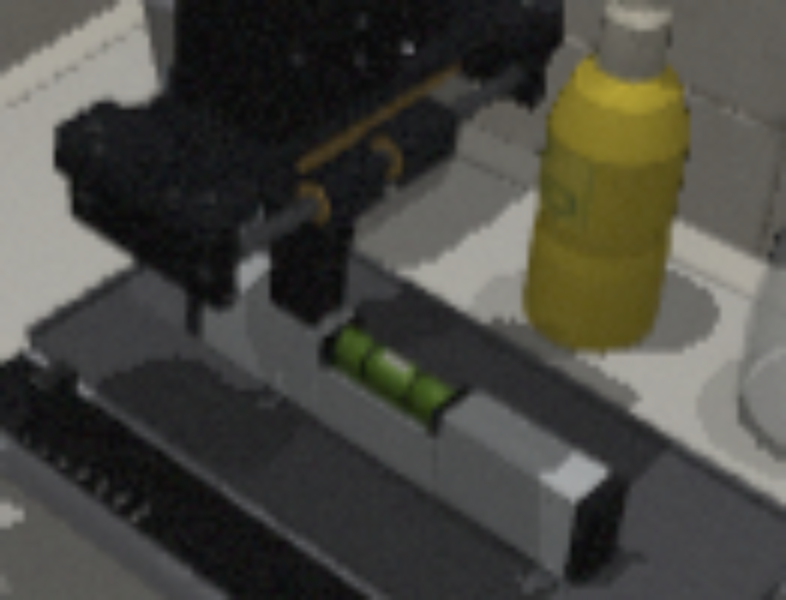

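The closed fingers press on the bar left of the vial at about 12 N. The bubble, at about (393,365), lies between the rings, and the slider is still at the off end.

```bash
python3 -c "
from rig import bot
print(bot.hand_in())"
```

```text
the job is handed in; nothing more can be done
None
```

The job is handed in after about 22 s of robot time: slider at its off stop, level released on the plate near the middle, bubble within about 0.5 mm of centre before pressing, and still between the rings while the fingers press at about 12 N; the tub, bottle, jar and cup were never touched.

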